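# Change over and restock the label-roll stands

### The job

The two started label rolls were put back on each other's stands. Sort it out and restock: the wide labels belong on the stand with the tall post, the narrow labels on the one with the short post, and on each post the full new roll from the baking pan goes at the bottom and the started roll flat on top of it, so that it is used up first. The middle of the pan is free if you need to set a roll down on the way; leave the gift box, the sprinkle jar and the timer where they stand.

Things in the scene. Friction and masses are not known exactly. Their poses are not given: they have to be found in the camera images.
- roll_wide_new: loose wide new label roll: white paper labels wound on a cardboard core, lying flat, axis upright. Outer diameter 66 mm (full), 32 mm high as it lies (the labels' width), round bore 38 mm right through. Grasp it across the outside from above. At the start it lies towards one end of the baking pan. Origin: on the axis at the underside; z up along the axis.
- roll_narrow_new: loose narrow new label roll: white paper labels wound on a cardboard core, lying flat, axis upright. Outer diameter 66 mm (full), 16 mm high as it lies (the labels' width), round bore 38 mm right through. Grasp it across the outside from above. At the start it lies towards one end of the baking pan. Origin: on the axis at the underside; z up along the axis.
- roll_wide_started: loose wide started label roll: white paper labels wound on a cardboard core, lying flat, axis upright. Outer diameter 52 mm (part used, so visibly thinner than the new ones), 32 mm high as it lies (the labels' width), round bore 38 mm right through. Grasp it across the outside from above. At the start it is alone on the short stand, the wrong one, over its post. Origin: on the axis at the underside; z up along the axis.
- roll_narrow_started: loose narrow started label roll: white paper labels wound on a cardboard core, lying flat, axis upright. Outer diameter 52 mm (part used, so visibly thinner than the new ones), 16 mm high as it lies (the labels' width), round bore 38 mm right through. Grasp it across the outside from above. At the start it is alone on the tall stand, the wrong one, over its post. Origin: on the axis at the underside; z up along the axis.
- stand_tall: fixed tall roll stand: flat round steel foot 100 mm across and 12 mm thick with one upright dark steel post, 18 mm diameter, in its middle; the post stands 54 mm above the foot's upper face and its tip is tapered. A roll's 38 mm bore drops over it with about 10 mm of play all round. For the wide labels: holds two wide rolls one on the other. Origin: under the middle of the foot on the table; z up along the post.
- stand_short: fixed short roll stand: flat round steel foot 84 mm across and 12 mm thick with one upright dark steel post, 18 mm diameter, in its middle; the post stands 28 mm above the foot's upper face and its tip is tapered. A roll's 38 mm bore drops over it with about 10 mm of play all round. For the narrow labels: holds two narrow rolls one on the other, too short for two wide ones. Origin: under the middle of the foot on the table; z up along the post.
- roll_pan: fixed small dark grey baking pan, 150 mm (x) by 280 mm (y), floor 2 mm thick, rim 11 mm high. The two new rolls lie on its floor about 88 mm either side of the middle along y; the middle is empty and can take a roll for the time being. Origin: under the middle of the pan on the table; x across, y along the pan.
- gift_box: bystander: clear square gift box of cookies, 74x74x129 mm, loose, at the back; origin under its middle
- sprinkle_jar: bystander: round jar with a black cap, 41 mm diameter, 105 mm high, loose, at the back; origin under its middle
- timer: bystander: round red and white kitchen timer, 66 mm diameter, 49 mm high, loose, at the back; origin under its middle

How it is judged (in metres and radians):
At the end, for the whole second after the job is handed in: Tall post: wide new roll flat on the foot, wide started roll flat on it. Short post: narrow new roll, narrow started roll on it. Each axis within 13 mm of the post's (the bore's play), height within 4 mm of resting there, tilt under 0.1 rad, released and at rest (horizontal distance between each of roll_wide_new, roll_wide_started and stand_tall below 0.013 m and z of roll_wide_new in the frame of stand_tall between 0.008 and 0.016 m and angle between each of roll_wide_new, roll_wide_started, roll_narrow_new, roll_narrow_started's own z axis and vertical below 0.1 rad and linear speed of each of roll_wide_new, roll_wide_started, roll_narrow_new, roll_narrow_started below 0.02 m/s and z of roll_wide_started in the frame of stand_tall between 0.04 and 0.048 m and horizontal distance between each of roll_narrow_new, roll_narrow_started and stand_short below 0.013 m and z of roll_narrow_new in the frame of stand_short between 0.008 and 0.016 m and z of roll_narrow_started in the frame of stand_short between 0.024 and 0.032 m); the robot touches nothing.
It fails at once if the gift box is displaced by more than 30 mm (distance of gift_box from where it was at the start of the episode above 0.03 m).
It fails at once if the sprinkle jar is displaced by more than 30 mm (distance of sprinkle_jar from where it was at the start of the episode above 0.03 m).
It fails at once if the timer is displaced by more than 30 mm (distance of timer from where it was at the start of the episode above 0.03 m).
It also fails if it takes over 128 s, if anything falls off the work surface, if the arm or the gripper's body presses on something with over 40 N, if the wrist force passes 120 N, or if a joint passes its speed limit or range.

### The arm

A 6-joint arm with a two-finger parallel gripper is mounted at the origin on a cart in front of the work surface, level with it; the furniture and walls round the work are solid. World frame = base frame: x ahead of the robot, y to its left, z up, the work surface at z = 0. Lengths are in mm, angles in rad, forces in N, time in s.
With the tool pointing down it reaches from about 275 to 1000 mm from the base axis. Payload 8.4 kg.
Tool frame: the origin (TCP) lies midway between the tips of the shut fingers; the grasp point (between the pads) lies 19 mm behind it; z points along the fingers, y is the line along which they close (so a half turn about z gives the same grasp; the last joint's range is limited). The gripper opens to 85 mm and grips with 20 to 120 N. Pads are 22 mm wide; open, the fingers measure 114 mm over their backs; the gripper's body (76 mm by 85 mm) begins 54 mm behind the grasp point. The pads swing forward as they close: fully open they stand 13 mm farther back than shut.
Start: joints at [-1.25, 0.353, 1.633, -0, 1.155, -0.002], TCP at [198.263, -592.722, 231.281] pointing down, gripper open.
Joint ranges: [-2.63, 2.63], [-0.92, 2.1], [0.06, 2.66], [-1.3, 4.44], [0, 2.69], [-3.02, 3.02]. Speed limits (rad/s): [2.22, 2.22, 2.79, 3.14, 3.14, 3.14].

### API

Orientations are given as [roll, pitch, yaw] about the fixed x, y, z axes, in that order (R = Rz(yaw) Ry(pitch) Rx(roll)).
In Python, from rig import r, imaging gives the robot as it stands. The module is installed in compiled form; this text tells all that it offers.
- The arm moves only by the tool arm_command, never from a script. Its argument "deltas" is a list of rows, each an object of numbers: "hand": the finger opening in mm, from 0 to 85.4; "tx", "ty", "tz": the shift along the tool's x, y, z in mm; "wx", "wy", "wz": the turn, a rotation vector about the tool's x, y, z in rad. A call has 1 to 8 rows; each row shifts and turns the commanded pose from where the row before left it, along the tool's axes as they then stand; what a row does not reach is not made up. A row lasts 1/8 s, in which the tool goes at most 62.5 mm and 10.7 degrees, less where a joint would pass 70% of its speed; a pose out of reach is approached as far as the arm can. A call with a gripper value outside its range is refused whole. The fingers move at their own pace and stop on an object; "squeeze" is the grip in N (left out, the last holds). Time passes only in rows, so rows that do not move let the fingers close. It gives the time, the measured TCP pose, the force, the opening and the grip force at its end, in the units of the state.
- r.sense(): the state, without advancing time (a new reading comes with each control period).
- imaging.grab_frame(name): name is "side" or "top" or "wrist"; returns a dict with "image" (400x640x3 uint8, red, green, blue), "mtx" (3x3 intrinsics, pixels), "world_to_cam" (4x4, takes a point from world to camera coordinates). Camera axes: x right, y up, looking along -z (the intrinsics and any distortion apply to the point x, -y, -z); pixel columns grow to the right and rows downward; lengths in mm; the calibration is good to about 2 mm. A picture is of the moment at which its call begins. There is no depth.
- r.sign_off(): hands the job in; it is judged then, once.
The state is a dict: "clock": time; "qpos": joint angles; "qvel": joint speeds; "joint_efforts": joint torques, N m; "eef_pos": TCP position; "tcp_rot": TCP orientation; "contact_force": force on the tool from outside, world axes, zero at the start; "wrist_torque": the same for the moment, N m; "opening": opening from 0.0 (shut) to 1.0 (fully open); "grasp_force": force on a finger pad.
Only numpy, scipy, OpenCV 4.12 (cv2) and the standard library are available. Lean on these libraries where they do the work, as an engineer would, in place of code of your own. Each camera call takes 0.05 s, during which the arm holds its last target. There are 200 camera calls.

## Working session

There is one attempt and no reset: what is moved stays moved. The work goes in short steps, Python scripts to look and compute and a tool call to move; the robot and the scene stay as the last step left them, time stands still between calls to the robot, and variables do not carry over. Pictures are saved under pics/ and viewed, at most 14 in all, crops included, and the job is handed in when it is done.

Besides the shell and the picture viewer there is one more tool, called after "Emit:" by a JSON object that holds its "fn" and its "kwargs", one argument or row to a line. arm_command: Moves the arm, as the interface text tells. Its arguments: {"type":"object","properties":{"deltas":{"type":"array"},"squeeze":{"type":"number"}},"required":["deltas"]}

```bash
mkdir -p pics; python3 - <<'E'
from rig import r, imaging
import cv2,numpy as np
for n in ["top","side"]:
    f=imaging.grab_frame(n); cv2.imwrite(f"pics/{n}0.png",f["image"][:,:,::-1]); print(n,f["mtx"],f["world_to_cam"])
s=r.sense(); print(s)
E
```

```text
top [[393.63177416   0.         329.91212885]
 [  0.         393.63177416 198.6091736 ]
 [  0.           0.           1.        ]] [[ 9.48815108e-03 -9.99942525e-01 -4.99211097e-03 -2.34956749e+00]
 [ 9.77238920e-01  8.21442203e-03  2.11982587e-01 -5.97129096e+02]
 [-2.11929396e-01 -6.88980795e-03  9.77260693e-01 -9.17941031e+02]
 [ 0.00000000e+00  0.00000000e+00  0.00000000e+00  1.00000000e+00]]
side [[491.67496154   0.         317.57444168]
 [  0.         491.67496154 199.95741263]
 [  0.           0.           1.        ]] [[ 9.70702707e-01 -2.40054794e-01 -1.04857138e-02 -6.07925534e+02]
 [ 1.49763218e-01  5.70314307e-01  8.07658696e-01 -1.39752931e+02]
 [-1.87902189e-01 -7.85566857e-01  5.89557020e-01 -1.32612012e+03]
 [ 0.00000000e+00  0.00000000e+00  0.00000000e+00  1.00000000e+00]]
{'clock': 0.1, 'qpos': array([-1.25037983e+00,  3.53586566e-01,  1.63406074e+00,  6.62293338e-06,
        1.15523637e+00, -2.38391235e-03]), 'qvel': array([-0.00179949, -0.00158036, -0.0022751 , -0.00090672,  0.00093998,
        0.00019334]), 'joint_efforts': array([ 1.81451440e-03, -6.06354904e+01, -3.42821360e+01,  2.39977271e-04,
        4.04818202e-03,  3.72851702e-06]), 'eef_pos': array([ 198.13735081, -592.29685971,  230.63156001]), 'tcp_rot': array([-3.14030165e+00, -9.13345402e-06,  3.22797730e-01]), 'contact_force': array([-0.1610076 , -0.47213319, -0.01073275]), 'wrist_torque': array([-0.01650516, -0.00751613, -0.00176562]), 'grasp_force': 0.0, 'opening': 1.0030511076500843}
```

View pics/top0.png

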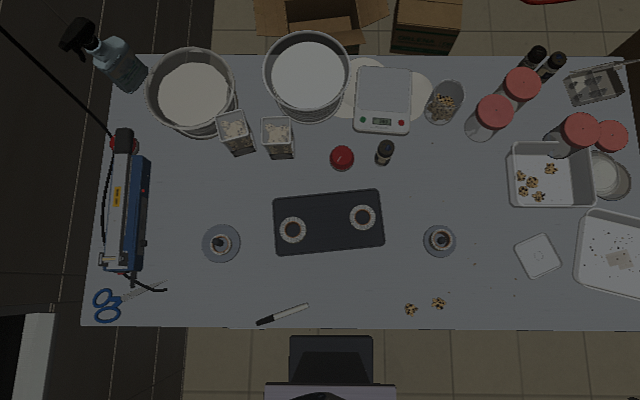

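View pics/side0.png

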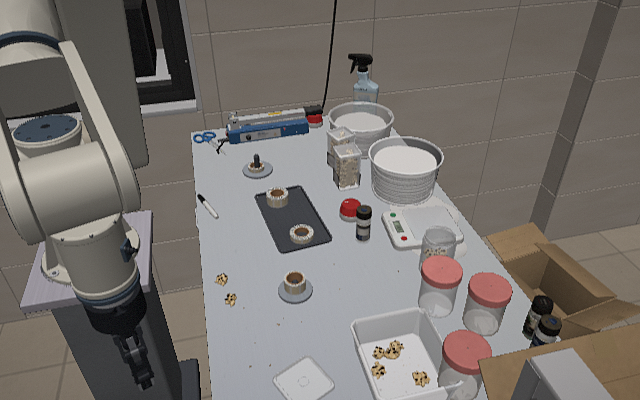

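The top view shows the pan at (273–385, 188–255) with new rolls at (292,230) and (362,217). The tall stand is at (221,243) and the short one at (440,240). The side view shows the +y new roll (276,197) is the thicker, so it is the wide one. Next I'll zoom in.

```bash
cat > h.py <<'E'
from rig import r, imaging
import cv2,numpy as np
def ray(f,uv,z):
    M=f["world_to_cam"];R=M[:3,:3];C=-R.T@M[:3,3]
    d=np.linalg.inv(f["mtx"])@np.array([uv[0],uv[1],1.]); d=R.T@(d*[1,-1,-1])
    return C+d*(z-C[2])/d[2]
def proj(f,p):
    M=f["world_to_cam"];c=M[:3,:3]@np.asarray(p,float)+M[:3,3]; c=c*[1,-1,-1]; q=f["mtx"]@c; return q[:2]/q[2]
def crop(im,c,h,k,name):
    x,y=c; s=im[y-h:y+h,x-h:x+h]; return cv2.resize(s,None,fx=k,fy=k,interpolation=cv2.INTER_CUBIC)
E
python3 - <<'E'
from h import *
f=imaging.grab_frame("top");im=f["image"][:,:,::-1]
P=[(221,243),(292,230),(362,217),(440,240)]
a=[crop(im,p,24,8,'') for p in P]
o=np.vstack([np.hstack(a[:2]),np.hstack(a[2:])]);o=np.clip(o*1.6,0,255).astype(np.uint8)
g=o[:600,:800]
cv2.imwrite("pics/c0.png",cv2.resize(o,(600,600)) if o.shape[0]>600 else o)
for p,z in zip(P,[12,34,18,44]): print(p,ray(f,p,z).round())
M=f["world_to_cam"];print(-M[:3,:3].T@M[:3,3])
E
```

```text
(221, 243) [489. 282.  12.]
(292, 230) [522.  98.  34.]
(362, 217) [559. -80.  18.]
(440, 240) [ 498. -272.   44.]
[ 389.02139769   -3.76879946 1023.63692947]
```

View pics/c0.png

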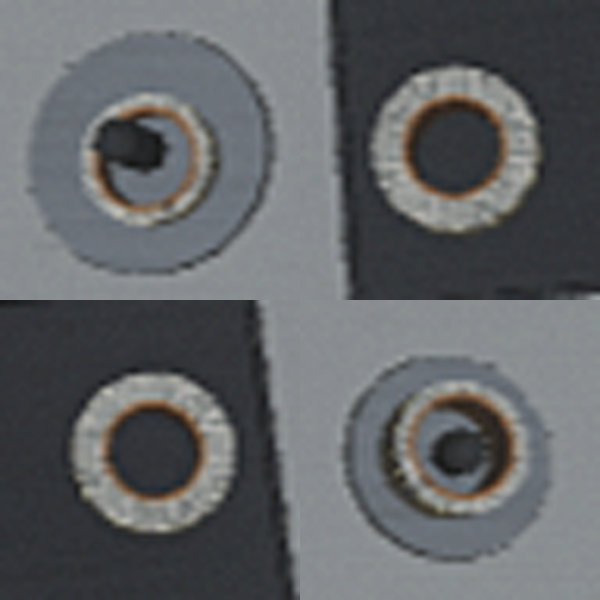

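The crops confirm it. The foot of the tall stand is at crop (151,152), with a narrow started roll on it. The wide new roll is top right at (456,149), the narrow new roll bottom left at (154,452), and the short foot at (447,458) with the wide started roll on it. I'll compute positions from these and turn the tool so the fingers close along the pan's x.

```bash
cat >> h.py <<'E'
from scipy.spatial.transform import Rotation as Ro
def go(x,y,z):
    s=r.sense(); R=Ro.from_euler('xyz',s["tcp_rot"]).as_matrix()
    print("at",s["eef_pos"].round(1),"rot",s["tcp_rot"].round(3),"delta",(R.T@(np.array([x,y,z])-s["eef_pos"])).round(1))
E
python3 - <<'E'
from h import *
f=imaging.grab_frame("top")
def c(P,x,y,z,n): print(n,ray(f,((x+.5)/6.25-.5+P[0]-24,(y+.5)/6.25-.5+P[1]-24),z).round(1))
c((221,243),151,152,12,"tall foot");c((221,243),147,159,28,"narrow started")
c((292,230),156,149,34,"wide new");c((362,217),154,152,18,"narrow new")
c((440,240),147,158,12,"short foot");c((440,240),163,147,44,"wide started")
q=[ray(f,p,11)[:2] for p in [(273,196),(384,188),(385,245),(277,255)]];print(q,np.mean(q,0))
E
```

```text
tall foot [489.5 282.9  12. ]
narrow started [485.1 279.8  28. ]
wide new [523.1  97.   34. ]
narrow new [559.4 -80.7  18. ]
short foot [ 499.8 -277.9   12. ]
wide started [ 500.7 -275.8   44. ]
[array([614.40362501, 153.57660446]), array([ 638.54911872, -139.47143707]), array([ 488.05588286, -139.08222816]), array([460.07678018, 137.14716425])] [550.27135169   3.04252587]
```

Emit:
{"fn": "arm_command", "kwargs": {
  "deltas": [
    {"wz": -0.181},
    {"wz": -0.181},
    {"wz": -0.181},
    {"wz": -0.181},
    {"wz": -0.181},
    {"wz": -0.181},
    {"wz": -0.181},
    {"wz": -0.18}
  ],
  "squeeze": 40
}}

```text
schema error: expected keys hand, tx, ty, tz, wx, wy, wz
```

Emit:
{"fn": "arm_command", "kwargs": {
  "deltas": [
    {"hand": 85,"tx": 0,"ty": 0,"tz": 0,"wx": 0,"wy": 0,"wz": -0.181},
    {"hand": 85,"tx": 0,"ty": 0,"tz": 0,"wx": 0,"wy": 0,"wz": -0.181},
    {"hand": 85,"tx": 0,"ty": 0,"tz": 0,"wx": 0,"wy": 0,"wz": -0.181},
    {"hand": 85,"tx": 0,"ty": 0,"tz": 0,"wx": 0,"wy": 0,"wz": -0.181},
    {"hand": 85,"tx": 0,"ty": 0,"tz": 0,"wx": 0,"wy": 0,"wz": -0.181},
    {"hand": 85,"tx": 0,"ty": 0,"tz": 0,"wx": 0,"wy": 0,"wz": -0.181},
    {"hand": 85,"tx": 0,"ty": 0,"tz": 0,"wx": 0,"wy": 0,"wz": -0.181},
    {"hand": 85,"tx": 0,"ty": 0,"tz": 0,"wx": 0,"wy": 0,"wz": -0.18}
  ],
  "squeeze": 40
}}

```text
clock: 1.2
eef_pos: [198.2, -592.6, 231.1]
tcp_rot: [-3.142, -0.0, 1.776]
contact_force: [0.0, 0.1, 1.1]
opening: 0.995
grasp_force: 0.0
```

```bash
python3 -c "
from h import *
go(500,-276,170)"
```

```text
at [ 198.2 -592.6  231.1] rot [-3.142 -0.     1.776] delta [248.5 359.9  61.2]
```

Emit:
{"fn": "arm_command", "kwargs": {
  "deltas": [
    {"hand": 85,"tx": 31,"ty": 45,"tz": 0,"wx": 0,"wy": 0,"wz": 0},
    {"hand": 85,"tx": 31,"ty": 45,"tz": 0,"wx": 0,"wy": 0,"wz": 0},
    {"hand": 85,"tx": 31,"ty": 45,"tz": 0,"wx": 0,"wy": 0,"wz": 0},
    {"hand": 85,"tx": 31,"ty": 45,"tz": 10,"wx": 0,"wy": 0,"wz": 0},
    {"hand": 85,"tx": 31,"ty": 45,"tz": 12,"wx": 0,"wy": 0,"wz": 0},
    {"hand": 85,"tx": 31,"ty": 45,"tz": 13,"wx": 0,"wy": 0,"wz": 0},
    {"hand": 85,"tx": 31,"ty": 45,"tz": 13,"wx": 0,"wy": 0,"wz": 0},
    {"hand": 85,"tx": 31,"ty": 45,"tz": 13,"wx": 0,"wy": 0,"wz": 0}
  ]
}}

```text
clock: 2.2
eef_pos: [503.2, -277.0, 169.9]
tcp_rot: [3.141, 0.0, 1.77]
contact_force: [0.2, -0.9, 0.4]
opening: 0.996
grasp_force: 0.0
```

```bash
python3 -c "
from h import *
f=imaging.grab_frame('wrist');cv2.imwrite('pics/w1.png',f['image'][:,:,::-1])
go(500,-276,100)
for p in [(500.7,-275.8,44),(499.8,-277.9,12)]: print(proj(f,p))"
```

```text
at [ 506.4 -272.6  168.4] rot [ 3.140e+00 -3.000e-03  1.771e+00] delta [-2.2 -7.1 68.3]
[317.57650975 193.37656798]
[316.48139787 187.76724359]
```

View pics/w1.png

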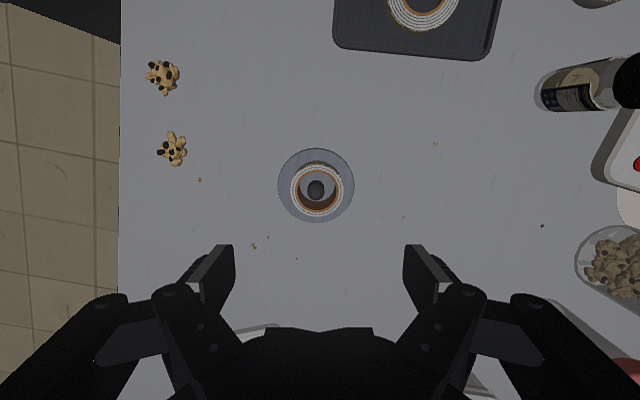

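The wrist view shows the foot centred at (316,185) and the roll top at (317,191). Both are about 2 px (2 mm) from the prediction, so I'll descend and grip.

Emit:
{"fn": "arm_command", "kwargs": {
  "deltas": [
    {"hand": 85,"tx": -2,"ty": -6,"tz": 30,"wx": 0,"wy": 0,"wz": 0},
    {"hand": 85,"tx": 0,"ty": 0,"tz": 40,"wx": 0,"wy": 0,"wz": 0},
    {"hand": 85,"tx": 0,"ty": 0,"tz": 35,"wx": 0,"wy": 0,"wz": 0},
    {"hand": 85,"tx": 0,"ty": 0,"tz": 30,"wx": 0,"wy": 0,"wz": 0},
    {"hand": 85,"tx": 0,"ty": 0,"tz": 18,"wx": 0,"wy": 0,"wz": 0},
    {"hand": 85,"tx": 0,"ty": 0,"tz": 0,"wx": 0,"wy": 0,"wz": 0},
    {"hand": 85,"tx": 0,"ty": 0,"tz": 0,"wx": 0,"wy": 0,"wz": 0}
  ]
}}

```text
clock: 3.12
eef_pos: [497.3, -282.0, 18.2]
tcp_rot: [3.141, 0.001, 1.77]
contact_force: [0.5, 0.0, 0.1]
opening: 0.993
grasp_force: 0.0
```

```bash
python3 -c "
from h import *
go(500.5,-275,14)"
```

```text
at [ 497.3 -282.    18.2] rot [3.141e+00 1.000e-03 1.770e+00] delta [6.2 4.5 4.2]
```

Emit:
{"fn": "arm_command", "kwargs": {
  "deltas": [
    {"hand": 85,"tx": 6,"ty": 4.5,"tz": 4,"wx": 0,"wy": 0,"wz": 0},
    {"hand": 85,"tx": 0,"ty": 0,"tz": 0,"wx": 0,"wy": 0,"wz": 0},
    {"hand": 45,"tx": 0,"ty": 0,"tz": 0,"wx": 0,"wy": 0,"wz": 0},
    {"hand": 45,"tx": 0,"ty": 0,"tz": 0,"wx": 0,"wy": 0,"wz": 0},
    {"hand": 45,"tx": 0,"ty": 0,"tz": 0,"wx": 0,"wy": 0,"wz": 0},
    {"hand": 45,"tx": 0,"ty": 0,"tz": 0,"wx": 0,"wy": 0,"wz": 0},
    {"hand": 45,"tx": 0,"ty": 0,"tz": 0,"wx": 0,"wy": 0,"wz": 0},
    {"hand": 45,"tx": 0,"ty": 0,"tz": 0,"wx": 0,"wy": 0,"wz": 0}
  ]
}}

```text
clock: 4.12
eef_pos: [500.0, -274.9, 13.8]
tcp_rot: [3.141, 0.0, 1.77]
contact_force: [0.3, 1.7, 6.6]
opening: 0.596
grasp_force: 41.2
```

```bash
python3 -c "
from h import *
go(541,8,100)"
```

```text
at [ 500.  -274.9   13.8] rot [3.141 0.    1.77 ] delta [269.2  96.1 -86.2]
```

Emit:
{"fn": "arm_command", "kwargs": {
  "deltas": [
    {"hand": 45,"tx": 0,"ty": 0,"tz": -20,"wx": 0,"wy": 0,"wz": 0},
    {"hand": 45,"tx": 0,"ty": 0,"tz": -36,"wx": 0,"wy": 0,"wz": 0},
    {"hand": 45,"tx": 20,"ty": 7,"tz": -30,"wx": 0,"wy": 0,"wz": 0},
    {"hand": 45,"tx": 50,"ty": 18,"tz": 0,"wx": 0,"wy": 0,"wz": 0},
    {"hand": 45,"tx": 55,"ty": 20,"tz": 0,"wx": 0,"wy": 0,"wz": 0},
    {"hand": 45,"tx": 55,"ty": 20,"tz": 0,"wx": 0,"wy": 0,"wz": 0},
    {"hand": 45,"tx": 50,"ty": 18,"tz": 0,"wx": 0,"wy": 0,"wz": 0},
    {"hand": 45,"tx": 39,"ty": 13,"tz": 0,"wx": 0,"wy": 0,"wz": 0}
  ]
}}

```text
clock: 5.12
eef_pos: [540.9, 9.9, 99.4]
tcp_rot: [3.141, -0.0, 1.771]
contact_force: [0.6, -0.4, -0.0]
opening: 0.596
grasp_force: 41.8
```

Emit:
{"fn": "arm_command", "kwargs": {
  "deltas": [
    {"hand": 45,"tx": 0,"ty": 0,"tz": 0,"wx": 0,"wy": 0,"wz": 0},
    {"hand": 45,"tx": 0,"ty": 0,"tz": 30,"wx": 0,"wy": 0,"wz": 0},
    {"hand": 45,"tx": 0,"ty": 0,"tz": 30,"wx": 0,"wy": 0,"wz": 0},
    {"hand": 45,"tx": 0,"ty": 0,"tz": 0,"wx": 0,"wy": 0,"wz": 0},
    {"hand": 45,"tx": 0,"ty": 0,"tz": 0,"wx": 0,"wy": 0,"wz": 0}
  ]
}}

```text
clock: 5.75
eef_pos: [541.2, 7.2, 40.0]
tcp_rot: [3.141, 0.0, 1.769]
contact_force: [0.0, -0.5, -1.0]
opening: 0.592
grasp_force: 41.9
```

```bash
python3 -c "
from h import *
go(541,8,5)
f=imaging.grab_frame('wrist');cv2.imwrite('pics/w2.png',f['image'][:,:,::-1])"
```

```text
at [541.2   7.2  40. ] rot [3.141 0.    1.769] delta [ 0.8 -0.1 35. ]
```

View pics/w2.png

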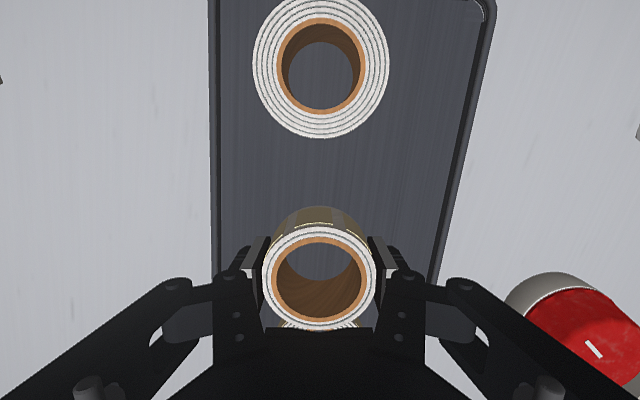

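The held wide started roll at (319,280) is level and clear of the wide new roll at (321,65). I'll lower and release it.

Emit:
{"fn": "arm_command", "kwargs": {
  "deltas": [
    {"hand": 45,"tx": 0,"ty": 0,"tz": 20,"wx": 0,"wy": 0,"wz": 0},
    {"hand": 45,"tx": 0,"ty": 0,"tz": 14,"wx": 0,"wy": 0,"wz": 0},
    {"hand": 45,"tx": 0,"ty": 0,"tz": 0,"wx": 0,"wy": 0,"wz": 0},
    {"hand": 85,"tx": 0,"ty": 0,"tz": 0,"wx": 0,"wy": 0,"wz": 0},
    {"hand": 85,"tx": 0,"ty": 0,"tz": 0,"wx": 0,"wy": 0,"wz": 0},
    {"hand": 85,"tx": 0,"ty": 0,"tz": 0,"wx": 0,"wy": 0,"wz": 0},
    {"hand": 85,"tx": 0,"ty": 0,"tz": 0,"wx": 0,"wy": 0,"wz": 0}
  ]
}}

```text
clock: 6.68
eef_pos: [540.9, 7.9, 5.5]
tcp_rot: [3.141, 0.0, 1.77]
contact_force: [0.4, -0.4, -0.4]
opening: 0.996
grasp_force: 0.0
```

Emit:
{"fn": "arm_command", "kwargs": {
  "deltas": [
    {"hand": 85,"tx": 0,"ty": 0,"tz": -30,"wx": 0,"wy": 0,"wz": 0},
    {"hand": 85,"tx": 0,"ty": 0,"tz": -50,"wx": 0,"wy": 0,"wz": 0},
    {"hand": 85,"tx": -20,"ty": 0,"tz": -40,"wx": 0,"wy": 0,"wz": 0},
    {"hand": 85,"tx": -40,"ty": 0,"tz": 0,"wx": 0,"wy": 0,"wz": 0},
    {"hand": 85,"tx": -30,"ty": 0,"tz": 0,"wx": 0,"wy": 0,"wz": 0},
    {"hand": 85,"tx": 0,"ty": 0,"tz": 0,"wx": 0,"wy": 0,"wz": 0},
    {"hand": 85,"tx": 0,"ty": 0,"tz": 0,"wx": 0,"wy": 0,"wz": 0}
  ]
}}

```text
clock: 7.55
eef_pos: [558.2, -80.0, 125.1]
tcp_rot: [-3.141, -0.0, 1.769]
contact_force: [0.0, 0.4, 0.3]
opening: 0.993
grasp_force: 0.0
```

```bash
cat >> h.py <<'E'
def rings(name,z,orange=True):
    f=imaging.grab_frame(name); hsv=cv2.cvtColor(f["image"],cv2.COLOR_RGB2HSV)
    m=cv2.inRange(hsv,(8,90,60),(22,255,255)); m=cv2.morphologyEx(m,cv2.MORPH_CLOSE,np.ones((3,3)))
    for c in cv2.findContours(m,cv2.RETR_EXTERNAL,cv2.CHAIN_APPROX_NONE)[0]:
        if len(c)>30:
            e=cv2.fitEllipse(c); print(np.round(e[0],1),np.round(e[1],1),[ (zz,ray(f,e[0],zz)[:2].round(1)) for zz in z])
    return f
E
python3 -c "
from h import *
f=rings('wrist',[18,34]);cv2.imwrite('pics/w3.png',f['image'][:,:,::-1])
go(559.4,-80.7,-2)"
```

```text
[ 74.6 263.3] [23.8 31.2] [(18, array([ 337.5, -189. ])), (34, array([ 350.7, -177.6]))]
[320.2 198.5] [43.7 45.9] [(18, array([557.9, -78.2])), (34, array([557. , -73.9]))]
[318.6  92.2] [54.3 57.6] [(18, array([538.7,  10.3])), (34, array([539. ,   8.9]))]
at [558.1 -79.7 125.1] rot [-3.141 -0.     1.77 ] delta [ -1.3   1.1 127.1]
```

View pics/w3.png

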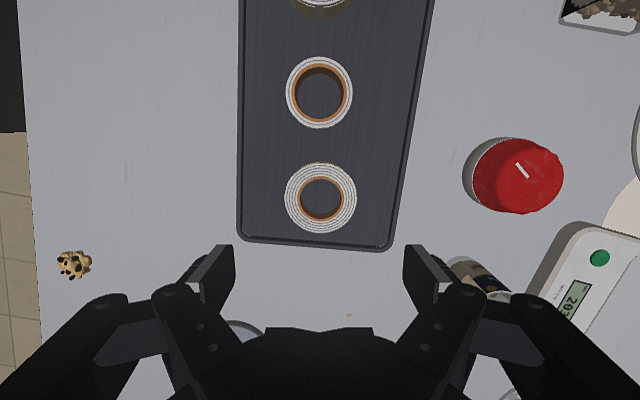

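The wide started roll stands at (319,92) in the middle of the pan. The narrow new roll at (320,198) is right under the gripper.

Emit:
{"fn": "arm_command", "kwargs": {
  "deltas": [
    {"hand": 85,"tx": 0,"ty": 0,"tz": 40,"wx": 0,"wy": 0,"wz": 0},
    {"hand": 85,"tx": 0,"ty": 0,"tz": 40,"wx": 0,"wy": 0,"wz": 0},
    {"hand": 85,"tx": 0,"ty": 0,"tz": 30,"wx": 0,"wy": 0,"wz": 0},
    {"hand": 85,"tx": 0,"ty": 0,"tz": 15,"wx": 0,"wy": 0,"wz": 0},
    {"hand": 85,"tx": 0,"ty": 0,"tz": 0,"wx": 0,"wy": 0,"wz": 0},
    {"hand": 60,"tx": 0,"ty": 0,"tz": 0,"wx": 0,"wy": 0,"wz": 0},
    {"hand": 60,"tx": 0,"ty": 0,"tz": 0,"wx": 0,"wy": 0,"wz": 0},
    {"hand": 60,"tx": 0,"ty": 0,"tz": 0,"wx": 0,"wy": 0,"wz": 0}
  ]
}}

```text
clock: 8.6
eef_pos: [559.7, -80.4, 2.0]
tcp_rot: [3.139, 0.001, 1.77]
contact_force: [-1.0, 1.8, 5.9]
opening: 0.745
grasp_force: 43.1
```

Emit:
{"fn": "arm_command", "kwargs": {
  "deltas": [
    {"hand": 60,"tx": 0,"ty": 0,"tz": 0,"wx": 0,"wy": 0,"wz": 0},
    {"hand": 60,"tx": 0,"ty": 0,"tz": 0,"wx": 0,"wy": 0,"wz": 0},
    {"hand": 60,"tx": 0,"ty": 0,"tz": -10,"wx": 0,"wy": 0,"wz": 0},
    {"hand": 60,"tx": 0,"ty": 0,"tz": -40,"wx": 0,"wy": 0,"wz": 0},
    {"hand": 60,"tx": 0,"ty": 0,"tz": -50,"wx": 0,"wy": 0,"wz": 0},
    {"hand": 60,"tx": 0,"ty": 0,"tz": 0,"wx": 0,"wy": 0,"wz": 0},
    {"hand": 60,"tx": 0,"ty": 0,"tz": 0,"wx": 0,"wy": 0,"wz": 0}
  ]
}}

```text
clock: 9.48
eef_pos: [558.5, -80.4, 100.7]
tcp_rot: [3.141, 0.0, 1.77]
contact_force: [-0.4, 0.2, -1.4]
opening: 0.744
grasp_force: 44.4
```

```bash
python3 -c "
from h import *
f=rings('wrist',[18,34]);cv2.imwrite('pics/w4.png',f['image'][:,:,::-1])
go(499.8,-277,100)"
```

```text
[ 68.1 334. ] [16.4 25.5] [(18, array([ 350.3, -249. ])), (34, array([ 364. , -232.1]))]
[ 52.2 275.4] [26.5 35.2] [(18, array([ 338.5, -188.2])), (34, array([ 353.1, -175.6]))]
[318.5 262.5] [77.1 85.6] [(18, array([ 567. , -129.3])), (34, array([ 565.3, -120.9]))]
[318.2  87.9] [60.9 64.9] [(18, array([538.7,  10.5])), (34, array([539. ,   8.9]))]
at [557.9 -80.3  99.9] rot [-3.141 -0.     1.77 ] delta [-1.813e+02 -9.590e+01 -1.000e-01]
```

View pics/w4.png

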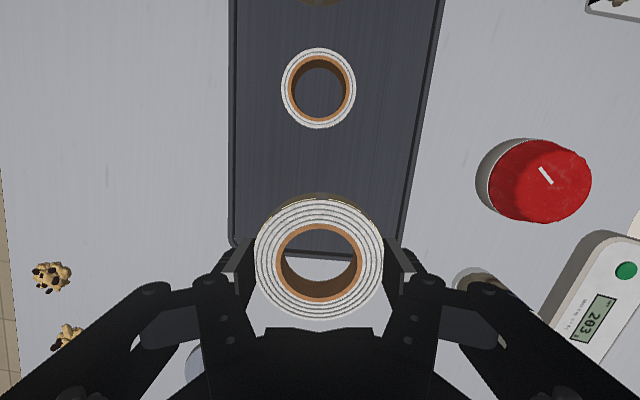

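The narrow new roll is held level at (318,262). I'll carry it to the short stand.

Emit:
{"fn": "arm_command", "kwargs": {
  "deltas": [
    {"hand": 60,"tx": -25,"ty": -13,"tz": 0,"wx": 0,"wy": 0,"wz": 0},
    {"hand": 60,"tx": -45,"ty": -24,"tz": 0,"wx": 0,"wy": 0,"wz": 0},
    {"hand": 60,"tx": -45,"ty": -24,"tz": 0,"wx": 0,"wy": 0,"wz": 0},
    {"hand": 60,"tx": -40,"ty": -21,"tz": 0,"wx": 0,"wy": 0,"wz": 0},
    {"hand": 60,"tx": -26,"ty": -14,"tz": 0,"wx": 0,"wy": 0,"wz": 0},
    {"hand": 60,"tx": 0,"ty": 0,"tz": 20,"wx": 0,"wy": 0,"wz": 0},
    {"hand": 60,"tx": 0,"ty": 0,"tz": 20,"wx": 0,"wy": 0,"wz": 0},
    {"hand": 60,"tx": 0,"ty": 0,"tz": 0,"wx": 0,"wy": 0,"wz": 0}
  ]
}}

```text
clock: 10.52
eef_pos: [498.3, -275.8, 57.8]
tcp_rot: [-3.138, -0.003, 1.77]
contact_force: [-0.1, 0.5, 0.1]
opening: 0.743
grasp_force: 44.4
```

```bash
python3 -c "
from h import *
f=rings('wrist',[12,77]);cv2.imwrite('pics/w5.png',f['image'][:,:,::-1])
go(499.8,-277,12.5);print(proj(f,(499.8,-277,40)))"
```

```text
[318.5 262.5] [77.1 85.6] [(12, array([ 502.6, -305.2])), (77, array([ 496.2, -271.6]))]
[101.9 167.3] [35.8 48.3] [(12, array([ 347.4, -265.4])), (77, array([ 394.7, -245.6]))]
[76.2 52.9] [44.2 54.7] [(12, array([ 332.2, -197.8])), (77, array([ 384.8, -201.4]))]
at [ 499.1 -276.2   58.9] rot [-3.139e+00 -2.000e-03  1.770e+00] delta [-1.   0.6 46.4]
[322.88101637 242.41311673]
```

View pics/w5.png

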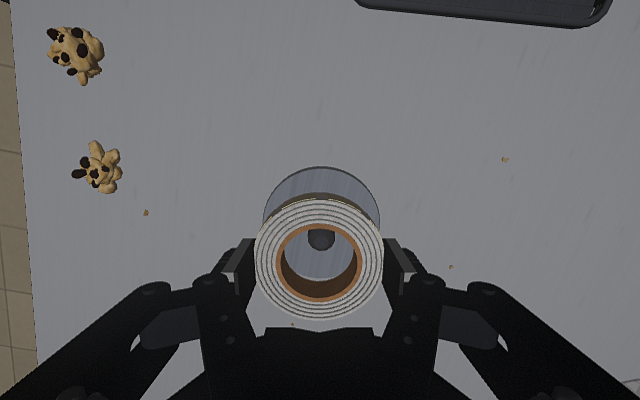

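The post tip at (321,237) shows inside the bore, and the roll sits within about 3 mm of it. I'll lower it.

Emit:
{"fn": "arm_command", "kwargs": {
  "deltas": [
    {"hand": 60,"tx": 0,"ty": 0,"tz": 20,"wx": 0,"wy": 0,"wz": 0},
    {"hand": 60,"tx": 0,"ty": 0,"tz": 18,"wx": 0,"wy": 0,"wz": 0},
    {"hand": 60,"tx": 0,"ty": 0,"tz": 9,"wx": 0,"wy": 0,"wz": 0},
    {"hand": 60,"tx": 0,"ty": 0,"tz": 0,"wx": 0,"wy": 0,"wz": 0},
    {"hand": 60,"tx": 0,"ty": 0,"tz": 0,"wx": 0,"wy": 0,"wz": 0}
  ]
}}

```text
clock: 11.2
eef_pos: [500.5, -276.8, 13.6]
tcp_rot: [3.141, 0.0, 1.77]
contact_force: [-0.6, 0.5, -0.8]
opening: 0.742
grasp_force: 43.9
```

Emit:
{"fn": "arm_command", "kwargs": {
  "deltas": [
    {"hand": 85,"tx": 0,"ty": 0,"tz": 0,"wx": 0,"wy": 0,"wz": 0},
    {"hand": 85,"tx": 0,"ty": 0,"tz": 0,"wx": 0,"wy": 0,"wz": 0},
    {"hand": 85,"tx": 0,"ty": 0,"tz": 0,"wx": 0,"wy": 0,"wz": 0},
    {"hand": 85,"tx": 0,"ty": 0,"tz": 0,"wx": 0,"wy": 0,"wz": 0},
    {"hand": 85,"tx": 0,"ty": 0,"tz": -30,"wx": 0,"wy": 0,"wz": 0},
    {"hand": 85,"tx": 0,"ty": 0,"tz": -45,"wx": 0,"wy": 0,"wz": 0},
    {"hand": 85,"tx": 0,"ty": 0,"tz": -45,"wx": 0,"wy": 0,"wz": 0},
    {"hand": 85,"tx": 0,"ty": 0,"tz": 0,"wx": 0,"wy": 0,"wz": 0}
  ]
}}

```text
clock: 12.2
eef_pos: [502.5, -278.0, 136.9]
tcp_rot: [3.136, 0.004, 1.77]
contact_force: [0.2, 0.5, -0.9]
opening: 0.998
grasp_force: 0.0
```

```bash
python3 -c "
from h import *
f=rings('wrist',[12,28])
for v in (185,190,195): print(v, ray(f,(320,v),40).round(1))
cv2.imwrite('pics/w6.png',f['image'][100:300,200:440,::-1])
go(487,281,170)"
```

```text
[316.1 195.1] [43.9 45.7] [(12, array([ 499.4, -278.8])), (28, array([ 498.7, -274.7]))]
[156.4 150.3] [25.6 34.8] [(12, array([ 346.2, -265.8])), (28, array([ 354.6, -262.4]))]
[142.4  68.5] [31.9 36.1] [(12, array([ 331.2, -197.8])), (28, array([ 340.5, -198.5]))]
185 [ 499.7 -262.1   40. ]
190 [ 500.6 -266.4   40. ]
195 [ 501.4 -270.8   40. ]
at [ 501.2 -277.3  134.9] rot [3.139e+00 2.000e-03 1.770e+00] delta [550.   96.5 -36.1]
```

View pics/w6.png

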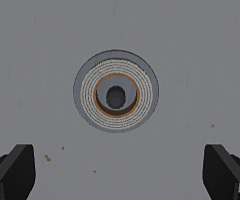

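The narrow new roll is seated round the short post; its ring and the post are concentric at crop (116,97). Next I'll go to the tall stand.

Emit:
{"fn": "arm_command", "kwargs": {
  "deltas": [
    {"hand": 85,"tx": 25,"ty": 5,"tz": -12,"wx": 0,"wy": 0,"wz": 0},
    {"hand": 85,"tx": 55,"ty": 9,"tz": -12,"wx": 0,"wy": 0,"wz": 0},
    {"hand": 85,"tx": 60,"ty": 11,"tz": -12,"wx": 0,"wy": 0,"wz": 0},
    {"hand": 85,"tx": 60,"ty": 11,"tz": 0,"wx": 0,"wy": 0,"wz": 0},
    {"hand": 85,"tx": 60,"ty": 11,"tz": 0,"wx": 0,"wy": 0,"wz": 0},
    {"hand": 85,"tx": 60,"ty": 11,"tz": 0,"wx": 0,"wy": 0,"wz": 0},
    {"hand": 85,"tx": 60,"ty": 11,"tz": 0,"wx": 0,"wy": 0,"wz": 0},
    {"hand": 85,"tx": 60,"ty": 11,"tz": 0,"wx": 0,"wy": 0,"wz": 0}
  ]
}}

```text
clock: 13.25
eef_pos: [490.6, 172.1, 167.9]
tcp_rot: [-3.14, 0.0, 1.77]
contact_force: [0.6, -0.3, 0.4]
opening: 0.996
grasp_force: 0.0
```

Emit:
{"fn": "arm_command", "kwargs": {
  "deltas": [
    {"hand": 85,"tx": 60,"ty": 10,"tz": 0,"wx": 0,"wy": 0,"wz": 0},
    {"hand": 85,"tx": 35,"ty": 5,"tz": 0,"wx": 0,"wy": 0,"wz": 0},
    {"hand": 85,"tx": 15,"ty": 2,"tz": 0,"wx": 0,"wy": 0,"wz": 0},
    {"hand": 85,"tx": 0,"ty": 0,"tz": 0,"wx": 0,"wy": 0,"wz": 0},
    {"hand": 85,"tx": 0,"ty": 0,"tz": 0,"wx": 0,"wy": 0,"wz": 0},
    {"hand": 85,"tx": 0,"ty": 0,"tz": 0,"wx": 0,"wy": 0,"wz": 0}
  ]
}}

```text
clock: 14.0
eef_pos: [486.7, 280.3, 169.2]
tcp_rot: [-3.141, 0.0, 1.768]
contact_force: [0.4, 0.1, 0.7]
opening: 0.993
grasp_force: 0.0
```

```bash
python3 -c "
from h import *
f=rings('wrist',[12,28])
cv2.imwrite('pics/w7.png',f['image'][50:350,120:520,::-1])
for p in [(489.5,282.9,12),(489.5,282.9,66),(485,280,28)]:print(proj(f,p))
go(485,280,11)"
```

```text
[317.2 187.8] [39.1 40.7] [(12, array([484.1, 279.6])), (28, array([483.4, 283.3]))]
[322.78513205 185.90353155]
[323.61529587 199.2688593 ]
[318.13059526 191.2264147 ]
at [486.8 280.4 169.3] rot [-3.141  0.     1.768] delta [ -0.   -1.8 158.3]
```

View pics/w7.png

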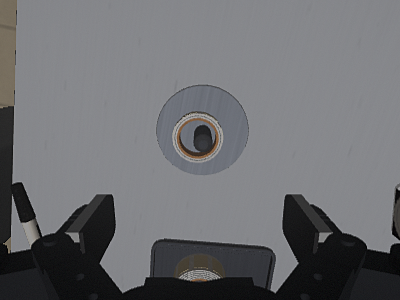

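The foot centre is at crop (202,130), the post tip at (202,138), and the roll's ring at full-frame (317,188), offset a few mm from the post. I'll descend onto the roll.

Emit:
{"fn": "arm_command", "kwargs": {
  "deltas": [
    {"hand": 85,"tx": 1,"ty": -1,"tz": 40,"wx": 0,"wy": 0,"wz": 0},
    {"hand": 85,"tx": 0,"ty": 0,"tz": 45,"wx": 0,"wy": 0,"wz": 0},
    {"hand": 85,"tx": 0,"ty": 0,"tz": 40,"wx": 0,"wy": 0,"wz": 0},
    {"hand": 85,"tx": 0,"ty": 0,"tz": 20,"wx": 0,"wy": 0,"wz": 0},
    {"hand": 85,"tx": 0,"ty": 0,"tz": 9,"wx": 0,"wy": 0,"wz": 0},
    {"hand": 85,"tx": 0,"ty": 0,"tz": 0,"wx": 0,"wy": 0,"wz": 0},
    {"hand": 85,"tx": 0,"ty": 0,"tz": 0,"wx": 0,"wy": 0,"wz": 0},
    {"hand": 45,"tx": 0,"ty": 0,"tz": 0,"wx": 0,"wy": 0,"wz": 0}
  ]
}}

```text
clock: 15.05
eef_pos: [486.0, 282.6, 16.2]
tcp_rot: [3.14, -0.001, 1.77]
contact_force: [0.2, 0.7, 0.5]
opening: 0.815
grasp_force: 0.0
```

Emit:
{"fn": "arm_command", "kwargs": {
  "deltas": [
    {"hand": 45,"tx": 0,"ty": 0,"tz": 0,"wx": 0,"wy": 0,"wz": 0},
    {"hand": 45,"tx": 0,"ty": 0,"tz": 0,"wx": 0,"wy": 0,"wz": 0},
    {"hand": 45,"tx": 0,"ty": 0,"tz": 0,"wx": 0,"wy": 0,"wz": 0},
    {"hand": 45,"tx": 0,"ty": 0,"tz": 0,"wx": 0,"wy": 0,"wz": 0},
    {"hand": 45,"tx": 0,"ty": 0,"tz": 0,"wx": 0,"wy": 0,"wz": 0}
  ]
}}

```text
clock: 15.68
eef_pos: [485.8, 282.6, 16.2]
tcp_rot: [3.141, -0.0, 1.77]
contact_force: [-1.4, -1.4, 7.4]
opening: 0.577
grasp_force: 40.7
```

Emit:
{"fn": "arm_command", "kwargs": {
  "deltas": [
    {"hand": 45,"tx": 0,"ty": 0,"tz": -10,"wx": 0,"wy": 0,"wz": 0},
    {"hand": 45,"tx": 0,"ty": 0,"tz": -25,"wx": 0,"wy": 0,"wz": 0},
    {"hand": 45,"tx": 0,"ty": 0,"tz": -40,"wx": 0,"wy": 0,"wz": 0},
    {"hand": 45,"tx": 0,"ty": 0,"tz": -40,"wx": 0,"wy": 0,"wz": 0},
    {"hand": 45,"tx": 0,"ty": 0,"tz": 0,"wx": 0,"wy": 0,"wz": 0},
    {"hand": 45,"tx": 0,"ty": 0,"tz": 0,"wx": 0,"wy": 0,"wz": 0}
  ]
}}

```text
clock: 16.42
eef_pos: [485.1, 282.2, 130.2]
tcp_rot: [-3.142, -0.0, 1.77]
contact_force: [-0.2, 1.1, -0.7]
opening: 0.578
grasp_force: 42.0
```

```bash
python3 -c "
from h import *
f=rings('wrist',[12,142])
cv2.imwrite('pics/w8.png',f['image'][150:400,120:520,::-1])
print(ray(f,(322,180),12))
go(500,-275.5,130)"
```

```text
[318.5 260.7] [74.9 83.1] [(12, array([496.9, 216.7])), (142, array([483.5, 283.5]))]
[483.71958751 298.75087223  12.        ]
at [484.8 281.9 129.6] rot [-3.14  0.    1.77] delta [-5.495e+02 -9.530e+01 -1.000e-01]
```

View pics/w8.png

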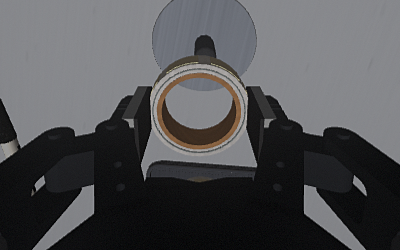

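The narrow started roll is held level at crop (199,110). I'll carry it to the short stand.

Emit:
{"fn": "arm_command", "kwargs": {
  "deltas": [
    {"hand": 45,"tx": -25,"ty": -5,"tz": 0,"wx": 0,"wy": 0,"wz": 0},
    {"hand": 45,"tx": -50,"ty": -9,"tz": 0,"wx": 0,"wy": 0,"wz": 0},
    {"hand": 45,"tx": -60,"ty": -10,"tz": 0,"wx": 0,"wy": 0,"wz": 0},
    {"hand": 45,"tx": -60,"ty": -10,"tz": 0,"wx": 0,"wy": 0,"wz": 0},
    {"hand": 45,"tx": -60,"ty": -10,"tz": 0,"wx": 0,"wy": 0,"wz": 0},
    {"hand": 45,"tx": -60,"ty": -10,"tz": 0,"wx": 0,"wy": 0,"wz": 0},
    {"hand": 45,"tx": -60,"ty": -10,"tz": 0,"wx": 0,"wy": 0,"wz": 0},
    {"hand": 45,"tx": -60,"ty": -10,"tz": 0,"wx": 0,"wy": 0,"wz": 0}
  ]
}}

```text
clock: 17.48
eef_pos: [497.9, -160.5, 129.1]
tcp_rot: [-3.14, -0.001, 1.77]
contact_force: [0.2, -0.3, -0.8]
opening: 0.579
grasp_force: 42.0
```

Emit:
{"fn": "arm_command", "kwargs": {
  "deltas": [
    {"hand": 45,"tx": -60,"ty": -10,"tz": 0,"wx": 0,"wy": 0,"wz": 0},
    {"hand": 45,"tx": -40,"ty": -8,"tz": 0,"wx": 0,"wy": 0,"wz": 0},
    {"hand": 45,"tx": -14,"ty": -3,"tz": 0,"wx": 0,"wy": 0,"wz": 0},
    {"hand": 45,"tx": 0,"ty": 0,"tz": 20,"wx": 0,"wy": 0,"wz": 0},
    {"hand": 45,"tx": 0,"ty": 0,"tz": 30,"wx": 0,"wy": 0,"wz": 0},
    {"hand": 45,"tx": 0,"ty": 0,"tz": 0,"wx": 0,"wy": 0,"wz": 0},
    {"hand": 45,"tx": 0,"ty": 0,"tz": 0,"wx": 0,"wy": 0,"wz": 0}
  ]
}}

```text
clock: 18.35
eef_pos: [501.0, -274.1, 80.6]
tcp_rot: [-3.141, -0.0, 1.77]
contact_force: [0.1, 1.1, 0.1]
opening: 0.578
grasp_force: 42.0
```

```bash
python3 -c "
from h import *
go(500,-275.5,33)"
```

```text
at [ 501.  -274.1   80.6] rot [-3.141 -0.     1.77 ] delta [-1.2 -1.3 47.6]
```

Emit:
{"fn": "arm_command", "kwargs": {
  "deltas": [
    {"hand": 45,"tx": -1,"ty": -1,"tz": 15,"wx": 0,"wy": 0,"wz": 0},
    {"hand": 45,"tx": 0,"ty": 0,"tz": 15,"wx": 0,"wy": 0,"wz": 0},
    {"hand": 45,"tx": 0,"ty": 0,"tz": 12,"wx": 0,"wy": 0,"wz": 0},
    {"hand": 45,"tx": 0,"ty": 0,"tz": 5,"wx": 0,"wy": 0,"wz": 0},
    {"hand": 45,"tx": 0,"ty": 0,"tz": 0,"wx": 0,"wy": 0,"wz": 0},
    {"hand": 45,"tx": 0,"ty": 0,"tz": 0,"wx": 0,"wy": 0,"wz": 0}
  ]
}}

```text
clock: 19.1
eef_pos: [500.2, -275.9, 33.3]
tcp_rot: [3.141, 0.0, 1.77]
contact_force: [0.1, 0.0, 0.3]
opening: 0.577
grasp_force: 42.0
```

Emit:
{"fn": "arm_command", "kwargs": {
  "deltas": [
    {"hand": 85,"tx": 0,"ty": 0,"tz": 0,"wx": 0,"wy": 0,"wz": 0},
    {"hand": 85,"tx": 0,"ty": 0,"tz": 0,"wx": 0,"wy": 0,"wz": 0},
    {"hand": 85,"tx": 0,"ty": 0,"tz": 0,"wx": 0,"wy": 0,"wz": 0},
    {"hand": 85,"tx": 0,"ty": 0,"tz": 0,"wx": 0,"wy": 0,"wz": 0},
    {"hand": 85,"tx": 0,"ty": 0,"tz": -20,"wx": 0,"wy": 0,"wz": 0},
    {"hand": 85,"tx": 0,"ty": 0,"tz": -40,"wx": 0,"wy": 0,"wz": 0},
    {"hand": 85,"tx": 0,"ty": 0,"tz": -40,"wx": 0,"wy": 0,"wz": 0},
    {"hand": 85,"tx": 0,"ty": 0,"tz": 0,"wx": 0,"wy": 0,"wz": 0}
  ]
}}

```text
clock: 20.1
eef_pos: [502.0, -276.9, 136.4]
tcp_rot: [3.137, 0.004, 1.77]
contact_force: [-0.5, -0.0, -1.2]
opening: 0.994
grasp_force: 0.0
```

```bash
python3 -c "
from h import *
f=rings('wrist',[28,44])
cv2.imwrite('pics/w9.png',cv2.resize(f['image'][100:300,220:420,::-1],None,fx=2,fy=2))
go(522,98.5,150)"
```

```text
[316.2 201.8] [46.4 48.5] [(28, array([ 499.5, -279.6])), (44, array([ 498.7, -275.1]))]
[156.9 151.7] [25.8 34.6] [(28, array([ 354.8, -262.4])), (44, array([ 363.2, -258.9]))]
[142.8  69.9] [31.3 36.3] [(28, array([ 340.6, -198.4])), (44, array([ 349.9, -199. ]))]
at [ 500.9 -276.3  134.6] rot [3.139e+00 2.000e-03 1.770e+00] delta [363.2  94.8 -15.9]
```

View pics/w9.png

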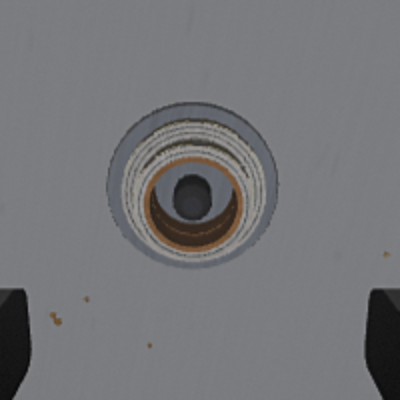

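The short stand is done: the started roll lies flat on the new one, with the post at crop (192,197) inside both bores. Next is the wide new roll.

Emit:
{"fn": "arm_command", "kwargs": {
  "deltas": [
    {"hand": 85,"tx": 25,"ty": 7,"tz": -16,"wx": 0,"wy": 0,"wz": 0},
    {"hand": 85,"tx": 50,"ty": 13,"tz": 0,"wx": 0,"wy": 0,"wz": 0},
    {"hand": 85,"tx": 60,"ty": 15,"tz": 0,"wx": 0,"wy": 0,"wz": 0},
    {"hand": 85,"tx": 60,"ty": 15,"tz": 0,"wx": 0,"wy": 0,"wz": 0},
    {"hand": 85,"tx": 60,"ty": 15,"tz": 0,"wx": 0,"wy": 0,"wz": 0},
    {"hand": 85,"tx": 60,"ty": 15,"tz": 0,"wx": 0,"wy": 0,"wz": 0},
    {"hand": 85,"tx": 35,"ty": 10,"tz": 0,"wx": 0,"wy": 0,"wz": 0},
    {"hand": 85,"tx": 13,"ty": 5,"tz": 0,"wx": 0,"wy": 0,"wz": 0}
  ]
}}

```text
clock: 21.15
eef_pos: [520.6, 100.5, 148.0]
tcp_rot: [-3.14, -0.0, 1.772]
contact_force: [-0.4, -0.2, 0.2]
opening: 0.999
grasp_force: 0.0
```

Emit:
{"fn": "arm_command", "kwargs": {
  "deltas": [
    {"hand": 85,"tx": 0,"ty": 0,"tz": 0,"wx": 0,"wy": 0,"wz": 0},
    {"hand": 85,"tx": 0,"ty": 0,"tz": 0,"wx": 0,"wy": 0,"wz": 0},
    {"hand": 85,"tx": 0,"ty": 0,"tz": 0,"wx": 0,"wy": 0,"wz": 0}
  ]
}}

```text
clock: 21.52
eef_pos: [521.4, 97.6, 149.2]
tcp_rot: [-3.141, 0.0, 1.768]
contact_force: [0.2, 0.7, -0.8]
opening: 0.998
grasp_force: 0.0
```

```bash
python3 -c "
from h import *
f=rings('wrist',[34])
go(522.5,98,5)"
```

```text
[129. 386.] [10.  19.4] [(34, array([ 350.5, -164.7]))]
[319.7 282.9] [35.6 40.6] [(34, array([538.8,   9.5]))]
[321.4 195.3] [42.8 44.5] [(34, array([522.1, 100.4]))]
at [521.4  97.7 149.2] rot [-3.141  0.     1.768] delta [1.000e-01 1.100e+00 1.442e+02]
```

Emit:
{"fn": "arm_command", "kwargs": {
  "deltas": [
    {"hand": 85,"tx": 1,"ty": 1,"tz": 40,"wx": 0,"wy": 0,"wz": 0},
    {"hand": 85,"tx": 0,"ty": 0,"tz": 40,"wx": 0,"wy": 0,"wz": 0},
    {"hand": 85,"tx": 0,"ty": 0,"tz": 35,"wx": 0,"wy": 0,"wz": 0},
    {"hand": 85,"tx": 0,"ty": 0,"tz": 18,"wx": 0,"wy": 0,"wz": 0},
    {"hand": 85,"tx": 0,"ty": 0,"tz": 8,"wx": 0,"wy": 0,"wz": 0},
    {"hand": 85,"tx": 0,"ty": 0,"tz": 0,"wx": 0,"wy": 0,"wz": 0},
    {"hand": 60,"tx": 0,"ty": 0,"tz": 0,"wx": 0,"wy": 0,"wz": 0},
    {"hand": 60,"tx": 0,"ty": 0,"tz": 0,"wx": 0,"wy": 0,"wz": 0}
  ]
}}

```text
clock: 22.58
eef_pos: [523.1, 100.2, 9.9]
tcp_rot: [3.14, 0.0, 1.77]
contact_force: [-2.6, -1.1, 8.2]
opening: 0.765
grasp_force: 42.2
```

Emit:
{"fn": "arm_command", "kwargs": {
  "deltas": [
    {"hand": 60,"tx": 0,"ty": 0,"tz": 0,"wx": 0,"wy": 0,"wz": 0},
    {"hand": 60,"tx": 0,"ty": 0,"tz": 0,"wx": 0,"wy": 0,"wz": 0},
    {"hand": 60,"tx": 0,"ty": 0,"tz": 0,"wx": 0,"wy": 0,"wz": 0}
  ]
}}

```text
clock: 22.95
eef_pos: [523.1, 100.1, 9.9]
tcp_rot: [3.14, 0.0, 1.77]
contact_force: [-1.0, -0.6, 7.6]
opening: 0.763
grasp_force: 42.2
```

Emit:
{"fn": "arm_command", "kwargs": {
  "deltas": [
    {"hand": 60,"tx": 0,"ty": 0,"tz": -10,"wx": 0,"wy": 0,"wz": 0},
    {"hand": 60,"tx": 0,"ty": 0,"tz": -25,"wx": 0,"wy": 0,"wz": 0},
    {"hand": 60,"tx": 0,"ty": 0,"tz": -40,"wx": 0,"wy": 0,"wz": 0},
    {"hand": 60,"tx": 0,"ty": 0,"tz": -40,"wx": 0,"wy": 0,"wz": 0},
    {"hand": 60,"tx": 0,"ty": 0,"tz": 0,"wx": 0,"wy": 0,"wz": 0},
    {"hand": 60,"tx": 0,"ty": 0,"tz": 0,"wx": 0,"wy": 0,"wz": 0}
  ]
}}

```text
clock: 23.7
eef_pos: [522.0, 100.0, 123.5]
tcp_rot: [3.141, -0.0, 1.77]
contact_force: [-0.5, -0.7, -1.1]
opening: 0.76
grasp_force: 44.8
```

```bash
python3 -c "
from h import *
f=rings('wrist',[148])
go(489.5,284.5,120)"
```

```text
[318.5 274.3] [80.3 90.5] [(148, array([520.4, 101.1]))]
at [521.6  99.9 122.8] rot [-3.141 -0.     1.77 ] delta [187.3   5.1   2.8]
```

Emit:
{"fn": "arm_command", "kwargs": {
  "deltas": [
    {"hand": 60,"tx": 25,"ty": 1,"tz": 0,"wx": 0,"wy": 0,"wz": 0},
    {"hand": 60,"tx": 45,"ty": 1,"tz": 0,"wx": 0,"wy": 0,"wz": 0},
    {"hand": 60,"tx": 50,"ty": 1,"tz": 0,"wx": 0,"wy": 0,"wz": 0},
    {"hand": 60,"tx": 42,"ty": 1,"tz": 0,"wx": 0,"wy": 0,"wz": 0},
    {"hand": 60,"tx": 25,"ty": 1,"tz": 0,"wx": 0,"wy": 0,"wz": 0},
    {"hand": 60,"tx": 0,"ty": 0,"tz": 20,"wx": 0,"wy": 0,"wz": 0},
    {"hand": 60,"tx": 0,"ty": 0,"tz": 16,"wx": 0,"wy": 0,"wz": 0},
    {"hand": 60,"tx": 0,"ty": 0,"tz": 0,"wx": 0,"wy": 0,"wz": 0}
  ]
}}

```text
clock: 24.75
eef_pos: [488.8, 283.2, 85.2]
tcp_rot: [-3.138, 0.001, 1.769]
contact_force: [0.1, -0.3, -1.3]
opening: 0.765
grasp_force: 44.7
```

Emit:
{"fn": "arm_command", "kwargs": {
  "deltas": [
    {"hand": 60,"tx": 0,"ty": 0,"tz": 0,"wx": 0,"wy": 0,"wz": 0},
    {"hand": 60,"tx": 0,"ty": 0,"tz": 0,"wx": 0,"wy": 0,"wz": 0}
  ]
}}

```text
clock: 25.0
eef_pos: [490.7, 284.2, 87.9]
tcp_rot: [3.141, -0.0, 1.769]
contact_force: [-0.1, 0.0, -0.7]
opening: 0.763
grasp_force: 44.7
```

```bash
python3 -c "
from h import *
f=rings('wrist',[111])
go(489.5,284.5,21)
print(proj(f,(489.5,284.5,66)))
cv2.imwrite('pics/w10.png',f['image'][150:350,220:420,::-1])"
```

```text
[318.5 274.3] [80.3 90.4] [(111, array([489.3, 284.6]))]
at [490.6 284.3  87.9] rot [ 3.141 -0.     1.769] delta [ 0.4 -1.1 66.9]
[318.8444584  236.70186481]
```

View pics/w10.png

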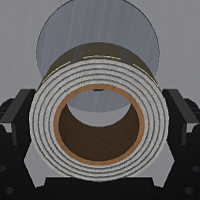

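```bash
python3 -c "
import cv2
g=cv2.imread('pics/w10.png',0)
for v in range(70,128,3): print(v,g[v,66:134:4])"
```

```text
70 [119 119 157 158  81  93 117 142 152 149 127  96  84 158 154 145  89]
73 [156 158  97 148 151 143 161 126 103 116 159 153 151 149  99 148 155]
76 [129 120 159 166  90 111 149 147 155 155 149 130  84 127 149 145  91]
79 [151 160  88 155 156 165 119  87  80  79  89 126 150 150  98 155 154]
82 [105 114 155 121  82 156 158 164 158 166 158 148  99 103 146 147 100]
85 [153 162  94 147 165  86  97  98  94  97  92  85 161 157  95 152 147]
88 [157 117 166  84 101 100  99 102 104 104  98  98  96 107 155 141 142]
91 [112 157  87  97 100 110 109 108 111 109 110 108  99 102  95 128 145]
94 [161  98  96 108 112 112 108 110 113 110 106 108 110 110  99  99 111]
97 [ 96 101 107 107 111 113 110 111 110 109 108 110 108 110 111  98  92]
100 [ 99 107 106 109 112 112 111 113 108 109 108 111 107 109 111 110  92]
103 [ 67 107 108 113 110 110 109 113 108 110 110 113 107 110 109 107 101]
106 [ 32 123 108 112 110 109 107 112 109 108 109 113 108 108 108 131  45]
109 [ 40 136 133 125 107 109 108 114 110 107 108 111 106 130 133 133  40]
112 [ 43  45 132 131 132 132 129 126 117 122 130 132 132 132 131 125  46]
115 [ 41  41 140 131 132 131 132 131 131 131 131 132 131 131 135  42  44]
118 [ 40  44  38 135 131 130 130 132 130 132 131 131 131 133  51  48  45]
121 [ 41  43  47  36 138 131 132 131 131 132 131 131 135  50  46  46  46]
124 [ 41  41  42  43  39  79 138 134 132 133 137 100  39  45  46  44  45]
127 [41 42 44 45 45 46 41 44 49 52 44 44 46 48 45 45 46]
```

```bash
python3 -c "
from h import *
f=imaging.grab_frame('wrist')
print('near edge',ray(f,(318,262),12),'L',ray(f,(256,194),12),'R',ray(f,(380,194),12))
g=cv2.cvtColor(f['image'],cv2.COLOR_RGB2GRAY)
print(g[110:180:2,318])
print([ (v,ray(f,(318,v),12)[:2].round(1)) for v in (130,140,146,150,155,160)])
t=imaging.grab_frame('top')
print('proj foot',proj(t,(489.5,287,12)))
"
```

```text
near edge [497.93089087 239.41981635  12.        ] L [438.22019111 287.99049898  12.        ] R [534.29485764 307.29934021  12.        ]
[133 133 134 133 132 132 132 131 132 133 133 132 133 133 133 132 136  64
 106 104 104 107 107 107 107 108 109 109 109 109 110 110 109 109 109]
[(130, array([476.6, 345.8])), (140, array([478. , 338.7])), (146, array([478.9, 334.3])), (150, array([479.5, 331.4])), (155, array([480.2, 327.7])), (160, array([481., 324.]))]
proj foot [219.14756147 242.90329342]
```

By the foot's near and far edges the post is 3 mm further along tool x than the held roll. I'll correct that and lower.

Emit:
{"fn": "arm_command", "kwargs": {
  "deltas": [
    {"hand": 60,"tx": 3,"ty": -0.5,"tz": 0,"wx": 0,"wy": 0,"wz": 0},
    {"hand": 60,"tx": 0,"ty": 0,"tz": 12,"wx": 0,"wy": 0,"wz": 0},
    {"hand": 60,"tx": 0,"ty": 0,"tz": 12,"wx": 0,"wy": 0,"wz": 0},
    {"hand": 60,"tx": 0,"ty": 0,"tz": 10,"wx": 0,"wy": 0,"wz": 0},
    {"hand": 60,"tx": 0,"ty": 0,"tz": 0,"wx": 0,"wy": 0,"wz": 0}
  ]
}}

```text
clock: 25.78
eef_pos: [488.3, 286.7, 52.0]
tcp_rot: [-3.139, 0.001, 1.77]
contact_force: [1.0, 0.6, -1.2]
opening: 0.761
grasp_force: 44.7
```

Emit:
{"fn": "arm_command", "kwargs": {
  "deltas": [
    {"hand": 60,"tx": 0,"ty": 0,"tz": 12,"wx": 0,"wy": 0,"wz": 0},
    {"hand": 60,"tx": 0,"ty": 0,"tz": 12,"wx": 0,"wy": 0,"wz": 0},
    {"hand": 60,"tx": 0,"ty": 0,"tz": 8,"wx": 0,"wy": 0,"wz": 0},
    {"hand": 60,"tx": 0,"ty": 0,"tz": 0,"wx": 0,"wy": 0,"wz": 0},
    {"hand": 60,"tx": 0,"ty": 0,"tz": 0,"wx": 0,"wy": 0,"wz": 0}
  ]
}}

```text
clock: 26.4
eef_pos: [489.0, 287.1, 21.1]
tcp_rot: [-3.141, 0.0, 1.77]
contact_force: [0.4, 0.0, -0.5]
opening: 0.762
grasp_force: 44.7
```

Down with no contact. I'll release, rise, and go over the wide started roll at about (540,9).

Emit:
{"fn": "arm_command", "kwargs": {
  "deltas": [
    {"hand": 85,"tx": 0,"ty": 0,"tz": 0,"wx": 0,"wy": 0,"wz": 0},
    {"hand": 85,"tx": 0,"ty": 0,"tz": 0,"wx": 0,"wy": 0,"wz": 0},
    {"hand": 85,"tx": 0,"ty": 0,"tz": 0,"wx": 0,"wy": 0,"wz": 0},
    {"hand": 85,"tx": 0,"ty": 0,"tz": -25,"wx": 0,"wy": 0,"wz": 0},
    {"hand": 85,"tx": 0,"ty": 0,"tz": -40,"wx": 0,"wy": 0,"wz": 0},
    {"hand": 85,"tx": 0,"ty": 0,"tz": -40,"wx": 0,"wy": 0,"wz": 0},
    {"hand": 85,"tx": 0,"ty": 0,"tz": -20,"wx": 0,"wy": 0,"wz": 0},
    {"hand": 85,"tx": 0,"ty": 0,"tz": 0,"wx": 0,"wy": 0,"wz": 0}
  ]
}}

```text
clock: 27.4
eef_pos: [490.0, 287.7, 147.9]
tcp_rot: [3.138, -0.001, 1.77]
contact_force: [0.3, 0.7, -0.7]
opening: 0.99
grasp_force: 0.0
```

Emit:
{"fn": "arm_command", "kwargs": {
  "deltas": [
    {"hand": 85,"tx": 0,"ty": 0,"tz": 0,"wx": 0,"wy": 0,"wz": 0},
    {"hand": 85,"tx": 0,"ty": 0,"tz": 0,"wx": 0,"wy": 0,"wz": 0}
  ]
}}

```text
clock: 27.65
eef_pos: [488.4, 286.7, 145.0]
tcp_rot: [-3.14, 0.001, 1.77]
contact_force: [-0.2, -0.1, 0.3]
opening: 0.993
grasp_force: 0.0
```

```bash
python3 -c "
from h import *
f=rings('wrist',[44])
g=cv2.cvtColor(f['image'],cv2.COLOR_RGB2GRAY);m=(g[150:250,270:370]<60).astype(np.uint8)
n,l,st,c=cv2.connectedComponentsWithStats(m); print([(st[i][4],(c[i]+[270,150]).round(1),ray(f,c[i]+[270,150],66)[:2].round(1)) for i in range(1,n) if st[i][4]>30])
go(541,8.5,146)"
```

```text
[319.6 201.3] [44.8 46.9] [(44, array([487.7, 287.4]))]
[(np.int32(910), array([319.6, 205.3]), array([487.1, 290.1]))]
at [488.4 286.8 145.1] rot [-3.14e+00  1.00e-03  1.77e+00] delta [-283.2   -3.5   -0.7]
```

Emit:
{"fn": "arm_command", "kwargs": {
  "deltas": [
    {"hand": 85,"tx": -25,"ty": 0,"tz": 0,"wx": 0,"wy": 0,"wz": 0},
    {"hand": 85,"tx": -55,"ty": -1,"tz": 0,"wx": 0,"wy": 0,"wz": 0},
    {"hand": 85,"tx": -60,"ty": -1,"tz": 0,"wx": 0,"wy": 0,"wz": 0},
    {"hand": 85,"tx": -60,"ty": -1,"tz": 0,"wx": 0,"wy": 0,"wz": 0},
    {"hand": 85,"tx": -50,"ty": 0,"tz": 0,"wx": 0,"wy": 0,"wz": 0},
    {"hand": 85,"tx": -33,"ty": 0,"tz": 0,"wx": 0,"wy": 0,"wz": 0},
    {"hand": 85,"tx": 0,"ty": 0,"tz": 30,"wx": 0,"wy": 0,"wz": 0},
    {"hand": 85,"tx": 0,"ty": 0,"tz": 30,"wx": 0,"wy": 0,"wz": 0}
  ]
}}

```text
clock: 28.7
eef_pos: [542.1, 8.4, 85.2]
tcp_rot: [3.142, -0.0, 1.768]
contact_force: [-0.6, -0.8, -0.2]
opening: 0.994
grasp_force: 0.0
```

Emit:
{"fn": "arm_command", "kwargs": {
  "deltas": [
    {"hand": 85,"tx": 0,"ty": 0,"tz": 0,"wx": 0,"wy": 0,"wz": 0},
    {"hand": 85,"tx": 0,"ty": 0,"tz": 0,"wx": 0,"wy": 0,"wz": 0}
  ]
}}

```text
clock: 28.95
eef_pos: [542.4, 9.3, 86.7]
tcp_rot: [3.142, -0.0, 1.77]
contact_force: [0.5, -0.2, 0.4]
opening: 0.993
grasp_force: 0.0
```

```bash
python3 -c "
from h import *
f=rings('wrist',[34])
go(540.7,8.5,8)"
```

```text
[489.6 400.8] [17.3 31.1] [(34, array([ 722.7, -126.5]))]
[315.6 219.7] [54.1 57.6] [(34, array([538.9,   9.2]))]
at [542.7   9.3  87.1] rot [3.141 0.    1.77 ] delta [-0.3 -2.2 79.1]
```

Emit:
{"fn": "arm_command", "kwargs": {
  "deltas": [
    {"hand": 85,"tx": 0,"ty": -2,"tz": 35,"wx": 0,"wy": 0,"wz": 0},
    {"hand": 85,"tx": 0,"ty": 0,"tz": 28,"wx": 0,"wy": 0,"wz": 0},
    {"hand": 85,"tx": 0,"ty": 0,"tz": 15,"wx": 0,"wy": 0,"wz": 0},
    {"hand": 85,"tx": 0,"ty": 0,"tz": 0,"wx": 0,"wy": 0,"wz": 0},
    {"hand": 85,"tx": 0,"ty": 0,"tz": 0,"wx": 0,"wy": 0,"wz": 0},
    {"hand": 45,"tx": 0,"ty": 0,"tz": 0,"wx": 0,"wy": 0,"wz": 0},
    {"hand": 45,"tx": 0,"ty": 0,"tz": 0,"wx": 0,"wy": 0,"wz": 0},
    {"hand": 45,"tx": 0,"ty": 0,"tz": 0,"wx": 0,"wy": 0,"wz": 0}
  ]
}}

```text
clock: 30.0
eef_pos: [540.6, 8.7, 9.3]
tcp_rot: [3.141, 0.0, 1.77]
contact_force: [-2.6, 0.4, 9.3]
opening: 0.59
grasp_force: 40.2
```

Emit:
{"fn": "arm_command", "kwargs": {
  "deltas": [
    {"hand": 45,"tx": 0,"ty": 0,"tz": 0,"wx": 0,"wy": 0,"wz": 0},
    {"hand": 45,"tx": 0,"ty": 0,"tz": 0,"wx": 0,"wy": 0,"wz": 0},
    {"hand": 45,"tx": 0,"ty": 0,"tz": 0,"wx": 0,"wy": 0,"wz": 0}
  ]
}}

```text
clock: 30.38
eef_pos: [540.6, 8.7, 9.3]
tcp_rot: [3.14, 0.0, 1.77]
contact_force: [-1.6, 0.1, 9.6]
opening: 0.592
grasp_force: 40.2
```

Emit:
{"fn": "arm_command", "kwargs": {
  "deltas": [
    {"hand": 45,"tx": 0,"ty": 0,"tz": -10,"wx": 0,"wy": 0,"wz": 0},
    {"hand": 45,"tx": 0,"ty": 0,"tz": -25,"wx": 0,"wy": 0,"wz": 0},
    {"hand": 45,"tx": 0,"ty": 0,"tz": -40,"wx": 0,"wy": 0,"wz": 0},
    {"hand": 45,"tx": 0,"ty": 0,"tz": -40,"wx": 0,"wy": 0,"wz": 0},
    {"hand": 45,"tx": 0,"ty": 0,"tz": 0,"wx": 0,"wy": 0,"wz": 0},
    {"hand": 45,"tx": 0,"ty": 0,"tz": 0,"wx": 0,"wy": 0,"wz": 0}
  ]
}}

```text
clock: 31.12
eef_pos: [539.7, 8.7, 123.2]
tcp_rot: [-3.142, 0.0, 1.77]
contact_force: [0.3, 0.5, -0.8]
opening: 0.589
grasp_force: 41.8
```

```bash
python3 -c "
from h import *
f=rings('wrist',[148])
go(489,287.5,124)"
```

```text
[ 86.3 332.4] [ 7.  17.1] [(148, array([432.8, -43.9]))]
[318.5 274.6] [80.9 90.9] [(148, array([538.2,   9.9]))]
at [539.4   8.7 122.6] rot [-3.14 -0.    1.77] delta [283.2   5.7  -1.3]
```

Emit:
{"fn": "arm_command", "kwargs": {
  "deltas": [
    {"hand": 45,"tx": 25,"ty": 0,"tz": 0,"wx": 0,"wy": 0,"wz": 0},
    {"hand": 45,"tx": 50,"ty": 1,"tz": 0,"wx": 0,"wy": 0,"wz": 0},
    {"hand": 45,"tx": 60,"ty": 1,"tz": 0,"wx": 0,"wy": 0,"wz": 0},
    {"hand": 45,"tx": 60,"ty": 1,"tz": 0,"wx": 0,"wy": 0,"wz": 0},
    {"hand": 45,"tx": 50,"ty": 1,"tz": 0,"wx": 0,"wy": 0,"wz": 0},
    {"hand": 45,"tx": 38,"ty": 1,"tz": 0,"wx": 0,"wy": 0,"wz": 0},
    {"hand": 45,"tx": 0,"ty": 0,"tz": 25,"wx": 0,"wy": 0,"wz": 0},
    {"hand": 45,"tx": 0,"ty": 0,"tz": 0,"wx": 0,"wy": 0,"wz": 0}
  ]
}}

```text
clock: 32.17
eef_pos: [486.8, 286.4, 95.6]
tcp_rot: [-3.136, 0.002, 1.771]
contact_force: [-0.2, -0.2, -0.4]
opening: 0.598
grasp_force: 41.8
```

Emit:
{"fn": "arm_command", "kwargs": {
  "deltas": [
    {"hand": 45,"tx": 0,"ty": 0,"tz": 0,"wx": 0,"wy": 0,"wz": 0},
    {"hand": 45,"tx": 0,"ty": 0,"tz": 0,"wx": 0,"wy": 0,"wz": 0}
  ]
}}

```text
clock: 32.42
eef_pos: [489.5, 286.8, 98.8]
tcp_rot: [3.141, -0.0, 1.769]
contact_force: [-0.5, 0.8, -0.4]
opening: 0.588
grasp_force: 41.8
```

```bash
python3 -c "
from h import *
go(489,287.5,52.5)"
```

```text
at [489.5 286.8  98.8] rot [ 3.141 -0.     1.769] delta [ 0.8 -0.4 46.3]
```

Emit:
{"fn": "arm_command", "kwargs": {
  "deltas": [
    {"hand": 45,"tx": 0.8,"ty": 0,"tz": 14,"wx": 0,"wy": 0,"wz": 0},
    {"hand": 45,"tx": 0,"ty": 0,"tz": 14,"wx": 0,"wy": 0,"wz": 0},
    {"hand": 45,"tx": 0,"ty": 0,"tz": 12,"wx": 0,"wy": 0,"wz": 0},
    {"hand": 45,"tx": 0,"ty": 0,"tz": 6,"wx": 0,"wy": 0,"wz": 0},
    {"hand": 45,"tx": 0,"ty": 0,"tz": 0,"wx": 0,"wy": 0,"wz": 0},
    {"hand": 45,"tx": 0,"ty": 0,"tz": 0,"wx": 0,"wy": 0,"wz": 0}
  ]
}}

```text
clock: 33.17
eef_pos: [489.0, 288.0, 52.2]
tcp_rot: [3.142, -0.0, 1.77]
contact_force: [0.3, -0.4, -0.3]
opening: 0.591
grasp_force: 41.8
```

Emit:
{"fn": "arm_command", "kwargs": {
  "deltas": [
    {"hand": 85,"tx": 0,"ty": 0,"tz": 0,"wx": 0,"wy": 0,"wz": 0},
    {"hand": 85,"tx": 0,"ty": 0,"tz": 0,"wx": 0,"wy": 0,"wz": 0},
    {"hand": 85,"tx": 0,"ty": 0,"tz": 0,"wx": 0,"wy": 0,"wz": 0},
    {"hand": 85,"tx": 0,"ty": 0,"tz": -20,"wx": 0,"wy": 0,"wz": 0},
    {"hand": 85,"tx": 0,"ty": 0,"tz": -40,"wx": 0,"wy": 0,"wz": 0},
    {"hand": 85,"tx": 0,"ty": 0,"tz": -40,"wx": 0,"wy": 0,"wz": 0},
    {"hand": 85,"tx": 0,"ty": 0,"tz": 0,"wx": 0,"wy": 0,"wz": 0},
    {"hand": 85,"tx": 0,"ty": 0,"tz": 0,"wx": 0,"wy": 0,"wz": 0}
  ]
}}

```text
clock: 34.17
eef_pos: [488.6, 287.7, 151.9]
tcp_rot: [-3.141, 0.0, 1.77]
contact_force: [-0.2, 0.2, -0.8]
opening: 0.995
grasp_force: 0.0
```

```bash
python3 -c "
from h import *
f=rings('wrist',[44,76])
cv2.imwrite('pics/fin.png',cv2.resize(f['image'][120:300,220:420,::-1],None,fx=2,fy=2))"
```

```text
[318.9 209.7] [49.2 52.1] [(44, array([489.4, 278.5])), (76, array([487.4, 288.4]))]
```

View pics/fin.png

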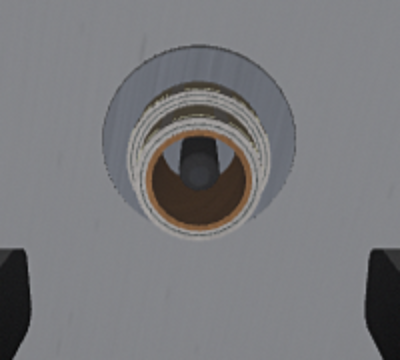

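Both wide rolls sit flat and concentric on the tall post (tip at crop (200,165)), and the gripper is clear of them.

```bash
python3 -c "
from rig import r
print(r.sign_off())"
```

```text
the job is handed in; nothing more can be done
None
```

The job is handed in at about 34 s: each stand now holds its new roll at the bottom with the matching started roll flat on top (wide on the tall post, narrow on the short), seated and released in the wrist pictures; the sign-off gave no verdict.

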